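Level the worktop shelf by its screw foot

ROBOT

A 6-joint arm with a two-finger parallel gripper is mounted at the origin on a cart in front of the work surface, level with it; the furniture and walls round the work are solid. World frame = base frame: x ahead of the robot, y to its left, z up, the work surface at z = 0. Lengths are in mm, angles in rad, forces in N, time in s.
With the tool pointing down it reaches from about 350 to 775 mm from the base axis. Payload 7.3 kg.
Tool frame: the origin (TCP) lies at the very end of the fingers, on their centre line; the grasp point (between the pads) lies 19 mm behind it (bot.grip_point_offset is the distance from the TCP to the grasp point, in mm); z points along the fingers, y is the line along which they close (so a half turn about z gives the same grasp; the last joint's range is limited). The gripper opens to 92 mm and grips with 3 to 60 N. Pads are 19 mm wide; open, the fingers measure 130 mm over their backs; the gripper's body (75 mm by 190 mm) begins 47 mm behind the grasp point.
Start: joints at [-1.427, 0.342, 1.524, -0, 1.275, -0.146], TCP at [150.047, -503.121, 226.741] pointing down, gripper open.
Joint ranges: [-2.53, 2.53], [-0.77, 2.02], [0.04, 2.7], [-1, 4.14], [0.28, 2.66], [-3.11, 3.11]. Speed limits (rad/s): [2.57, 2.57, 3.14, 3.14, 3.14, 3.14].

INTERFACE

Orientations are given as [roll, pitch, yaw] about the fixed x, y, z axes, in that order (R = Rz(yaw) Ry(pitch) Rx(roll)).
In Python, from plant import bot gives the robot as it stands. The module is installed in compiled form; this text tells all that it offers.
- The arm moves only by the shell command python3 -m jog 'ROWS' [OPENING]. ROWS is JSON, a list of rows, each a list of 6 numbers: the shift along the tool's x, y, z in mm, then the turn, a rotation vector about the tool's x, y, z in rad. In form: [[dx, dy, dz, rx, ry, rz], ...]. A call has 1 to 12 rows; each row shifts and turns the commanded pose from where the row before left it, along the tool's axes as they then stand; what a row does not reach is not made up. A row lasts 1/10 s, in which the tool goes at most 50 mm and 8.59 degrees, less where a joint would pass 70% of its speed; a pose out of reach is approached as far as the arm can. A call with a gripper value outside its range is refused whole. OPENING is the opening in per cent of the stroke, from 0 (shut) to 100 (fully open), set as the call begins (- or left out, the last holds). The fingers move at their own pace and stop on an object; the grip force is fixed at half the most. Time passes only in rows, so rows that do not move let the fingers close. It gives the time, the measured TCP pose, the force, the opening and the grip force at its end, in the units of the state.
- bot.get_obs(): the state, without advancing time (a new reading comes with each control period).
- bot.capture(name): name is "side" or "top" or "wrist"; returns the picture (420x560x3 uint8, red, green, blue); there is no depth.
- bot.camera_model(name): a dict with "fx", "fy", "cx", "cy" (pixels), "dist_coeffs" ([k1, k2, p1, p2, k3] as OpenCV has them; the pictures are not rectified), "position" and "orientation" of the camera in the world; the wrist camera has in their place "T_tool_cam" (4x4, takes a point from camera to tool coordinates, whose origin is the TCP and whose axes are the flange's). Camera axes: x right, y down, z forward; pixel columns grow to the right and rows downward; lengths in mm; the calibration is good to about 2 mm. A picture is of the moment at which its call begins: read the wrist's pose just before it. camera_model takes no time and is no camera call.
- bot.close_job(): hands the job in; it is judged then, once.
Trained networks look in the newest picture that a camera, given by its name, has taken for a name from the list of things; names that differ only in an ending like _2 or _b are one class to them, and where a whole thing is asked for, a point or a joint stands for the part that bears it (a point fixed in the world has none). Each returns a list of dicts, best first, with "p" (0 to 1); they miss things now and then, are a little off and sometimes report something else, mostly with a low value. They report only what shows in the picture. A call takes as long as a camera call.
- bot.outline_of(target, camera): "mask" (420x560 bool, what is visible of it) and "pixel" ([column, row] in pixels, amid what is visible of it).
The state is a dict: "time": time; "joint_positions": joint angles; "dq": joint speeds; "tau": joint torques, N m; "tool_pos": TCP position; "tcp_rot": TCP orientation; "contact_force": force on the tool from outside, world axes, zero at the start; "moment": the same for the moment, N m; "grip_width": finger opening in mm; "finger_force": force on a finger pad.
Only numpy, scipy, OpenCV 4.12 (cv2) and the standard library are available. Lean on these libraries where they do the work, as an engineer would, in place of code of your own. Each camera call takes 0.05 s, during which the arm holds its last target. There are 200 camera calls.

TASK

The small worktop shelf is out of level. Press the thumb-turn of its screw foot down until the foot stands firmly on its metal pad, then turn it until, with the foot still pressed firmly on the pad, the steel ball of the level rests midway between its centre marks. Finish while holding: keep gripping the thumb-turn and pressing it down; do not touch the level or shift the other things on the worktop.

Things in the scene. Friction and masses are not known exactly. Their poses are not given: they have to be found in the camera images.
- shelf_stand: fixed end block of the wooden shelf; origin at worktop height under the shelf's middle, y axis along the shelf from the foot end (-y) to the hinged end (+y), z up. The shelf is a board 176 x 380 x 16 mm, its top 76 mm above the worktop when level, hinged to the block along a line at y = +150 mm. Jars and a cup up to 105 mm high are fixed on its hinged half.
- turn_grip (a point): centre of the grip wing of the black thumb-turn on top of the foot (at x = 0, y = -150 mm of the stand). The wing is an upright plate 46 mm long (this point's x axis), 12 mm thick (its y axis: grip it this way) and 31 mm high, top 12 mm above this point. It stands on a 68 mm round flange whose upper face, 19 mm below this point, turns with it; fingertips may push on that face.
- level_mid (a point): centre of the ball level, an aluminium trough 92 mm long, 32 mm wide and 18 mm high, fixed on the shelf between foot and jars; the point lies midway between the two pairs of dark centre marks (22 mm apart), at the height of the ball's centre. Its y axis runs along the trough, +y to the hinged end.
- level_ball (a point): centre of the dark steel ball, 14 mm in diameter, that rolls in the trough, up to 33 mm either side of the middle, to the lower side: 1.2 mm per mrad of tilt, so about 20 mm per rad of the thumb-turn while the foot is on its pad. It needs 1.5 s to settle. Unpressed it lies at the hinged end (+y); pressed, with the foot end too low, on the foot's side (-y).
- shelf (a joint): tilt of the shelf about its hinge, rad: 0 = level, positive = foot end high (a rough reading; the ball is finer). A sprung hinge lifts the foot end to a stop at 0.03 (9 mm above level) when nobody presses. It takes 6 to 9 N at the foot to bring the sole to its pad; what is pressed beyond that stands on the pad, so 15 to 25 N in all is a firm press.
- foot_pad: fixed metal disc 48 mm in diameter let into the worktop under the foot; its top stands 2.5 to 5.5 mm above the worktop (8 mm above this origin). The foot's sole hangs 11 to 17 mm above it until it is pressed down.
- ball_level: the ball level itself (origin at its underside), not to be touched
- lemon: yellow lemon 72 x 57 x 58 mm, bystander; origin on its underside
- tin: round tin 75 mm in diameter, 58 mm high, bystander; origin on its underside
- teaspoon: steel teaspoon 130 mm long, bystander
- garlic: garlic bulb 53 mm, bystander; origin on its underside
- turn: the whole thumb-turn; origin on its upright axis, 27 mm below the grip point. Seen from above, CLOCKWISE screws the foot down out of the board and, while pressed on its pad, raises the shelf's foot end 5 mm per rad (the thumb-turn then keeps its height). Friction 0.12 Nm. At the start the foot is screwed in too far by 0.5 to 1.45 rad; it can turn 0.5 rad anticlockwise, 2.4 clockwise.

How it is judged:
By the outcome, as a careful person would: the job done as asked, in the order asked, and still so for the second after the job is handed in, while the arm keeps its last pose, push and grip.
It also fails if it takes over 38 s, if anything falls off the work surface, if the arm or the gripper's body presses on something with over 40 N, if the wrist force passes 120 N, or if a joint passes its speed limit or range.

## Working session

There is one attempt and no reset: what is moved stays moved. The work goes in short steps, Python scripts to look and compute and a shell command to move; the robot and the scene stay as the last step left them, time stands still between calls to the robot, and variables do not carry over. Pictures are saved under pics/ and viewed, at most 10 in all, crops included, and the job is handed in when it is done.

```bash
mkdir -p pics; cat > h.py <<'E'
import numpy as np, cv2
from plant import bot
from scipy.spatial.transform import Rotation as R
def cam(name):
    m=bot.camera_model(name)
    K=np.array([[m['fx'],0,m['cx']],[0,m['fy'],m['cy']],[0,0,1.]]);d=np.array(m['dist_coeffs'],float)
    if name=='wrist':
        o=bot.get_obs();T=np.eye(4);T[:3,:3]=R.from_euler('xyz',o['tcp_rot']).as_matrix();T[:3,3]=o['tool_pos']
        T=T@np.array(m['T_tool_cam']);return K,d,T[:3,:3],T[:3,3]
    q=np.array(m['orientation'],float)
    r=q if q.shape==(3,3) else (R.from_euler('xyz',q).as_matrix() if q.size==3 else R.from_quat(q).as_matrix())
    return K,d,r,np.array(m['position'],float)
def ray(c,px):
    K,d,r,p=c;u=cv2.undistortPoints(np.array([[px]],float),K,d)[0,0]
    v=r@np.array([u[0],u[1],1]);return p,v/np.linalg.norm(v)
def onz(c,px,z):
    p,v=ray(c,px);return p+v*(z-p[2])/v[2]
def tri(rs):
    A=0;b=0
    for p,v in rs:
        M=np.eye(3)-np.outer(v,v);A=A+M;b=b+M@p
    return np.linalg.solve(A,b)
E
cat > a.py <<'E'
from h import *
np.set_printoptions(precision=1,suppress=True)
print(bot.get_obs()); print(bot.camera_model('top'),bot.camera_model('wrist'))
C={}
for n in ('top','side','wrist'):
    C[n]=cam(n);cv2.imwrite(f'pics/{n}0.png',bot.capture(n)[:,:,::-1])
for t in ('turn_grip','turn','level_mid','ball_level','level_ball','shelf_stand','foot_pad'):
    rs=[]
    for n in C:
        for q in bot.outline_of(t,n)[:1]:
            print(t,n,round(q['p'],2),np.array(q['pixel']),int(q['mask'].sum()))
            if q['p']>.4: rs.append(ray(C[n],q['pixel']))
    if len(rs)>1: print('  tri',tri(rs))
E
python3 a.py
```

```text
{'time': 0.0, 'joint_positions': array([-1.4,  0.3,  1.5,  0. ,  1.3, -0.1]), 'dq': array([-0.,  0.,  0., -0., -0., -0.]), 'tau': array([ -0. , -43.1, -24.4,   0.1,   0.1,  -0. ]), 'tool_pos': array([ 150. , -502.7,  226. ]), 'tcp_rot': array([-3.1, -0. ,  0.3]), 'contact_force': array([ 0.6,  0.8, -0.5]), 'moment': array([-0., -0., -0.]), 'finger_force': 0.0, 'grip_width': 91.43637420153125}
{'fx': 454.08116763938415, 'fy': 454.08116763938415, 'cx': 282.63577536696005, 'cy': 210.61221676296068, 'dist_coeffs': array([-0.1,  0. ,  0. ,  0. ,  0. ]), 'position': array([ 475.4,  -15.9, 1181.9]), 'orientation': array([-3.1, -0. , -1.6])} {'fx': 375.3959002139546, 'fy': 375.3959002139546, 'cx': 275.9505271131741, 'cy': 211.8677943404233, 'dist_coeffs': array([0., 0., 0., 0., 0.]), 'T_tool_cam': array([[  -0. ,   -1. ,   -0.3,   84. ],
       [   1. ,   -0. ,    0. ,   -0. ],
       [  -0. ,   -0.3,    1. , -157.5],
       [   0. ,    0. ,    0. ,    1. ]])}
turn_grip top 0.91 [322.  232.1] 561
turn_grip side 0.81 [263.1 214.7] 444
  tri [ 508.2 -126.2  114.9]
turn top 0.83 [322.3 230.7] 635
turn side 0.83 [261.7 215.2] 421
  tri [ 508.3 -127.6  114.5]
level_mid top 0.39 [323.1 232.5] 593
level_mid side 0.79 [268.3 195.7] 223
ball_level top 0.8 [268.4 233.4] 555
ball_level side 0.7 [264.8 254.9] 113
  tri [497.9   0.4 -94.1]
shelf_stand top 0.98 [259.1 232.3] 11505
shelf_stand side 0.94 [272.9 198.1] 5960
  tri [506.7  22.9  78.6]
foot_pad side 0.68 [265.4 253.6] 139
```

View pics/top0.png

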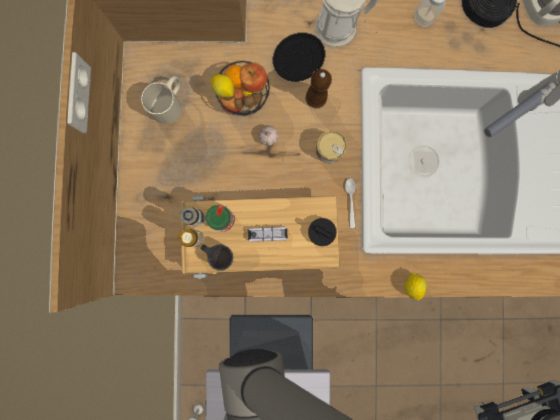

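View pics/side0.png

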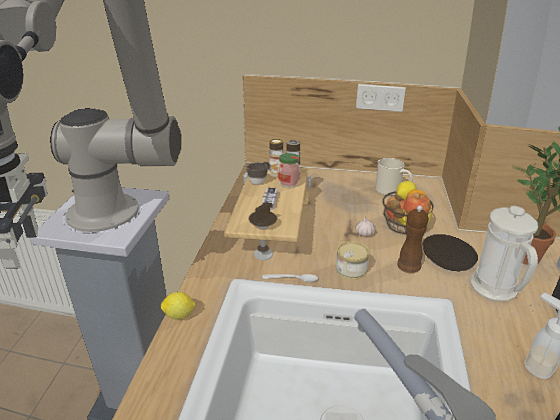

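The thumb-turn is at top (322,231) with the level at (268,234). The jars are on the left, at the hinged end. The shelf lies along world y. Next I'll zoom in to get the wing's direction.

```bash
cat > b.py <<'E'
from h import *
im=cv2.imread('pics/top0.png');c=im[205:265,235:345]
cv2.imwrite('pics/crop1.png',cv2.resize(c,None,fx=7,fy=7,interpolation=cv2.INTER_CUBIC))
C=cam('top')
for px in ((322,231),(268,234)): print(onz(C,px,110),onz(C,px,90))
E
python3 b.py
```

```text
[ 510.48248246 -126.81772321  110.        ] [ 511.13621829 -128.8873564    90.        ]
[502.02925741   0.72811772 110.        ] [502.52527414   1.0382171   90.        ]
```

View pics/crop1.png

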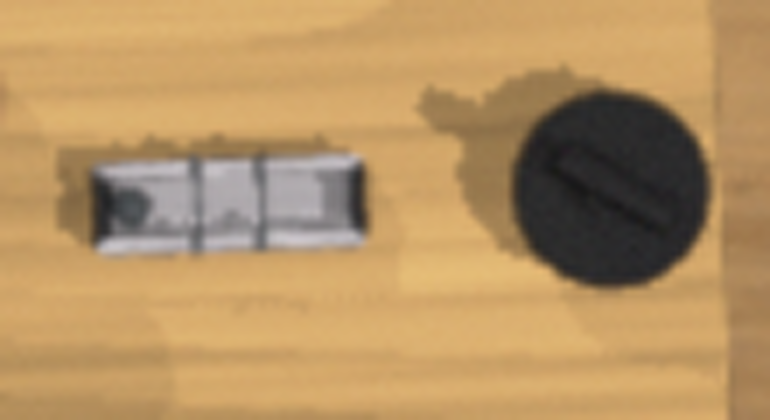

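The wing runs from (560,155) to (668,222) in the crop, giving a yaw of about 1.02. The ball is at the hinged end of the level. I'll move above the turn now.

```bash
python3 -m jog '[[0,0,0,0,0,-0.145],[0,0,0,0,0,-0.145],[0,0,0,0,0,-0.145],[0,0,0,0,0,-0.145],[0,0,0,0,0,-0.145]]' 100
python3 -m jog '[[42,9,1,0,0,0],[42,9,1,0,0,0],[42,9,1,0,0,0],[42,9,1,0,0,0],[42,9,1,0,0,0],[42,9,1,0,0,0],[42,9,1,0,0,0],[42,9,1,0,0,0],[42,9,1,0,0,0],[42,9,1,0,0,0],[42,9,1,0,0,0],[42,9,1,0,0,0]]'
python3 -m jog '[[0,0,0,0,0,0],[0,0,0,0,0,0]]'
cat > c.py <<'E'
from h import *
import sys
np.set_printoptions(precision=3,suppress=True)
o=bot.get_obs();print(o['time'],o['tool_pos'],o['tcp_rot'],o['joint_positions'],o['contact_force'],o['grip_width'])
C={}
for n in ('top','side','wrist'):
    C[n]=cam(n);cv2.imwrite(f'pics/{n}{sys.argv[1]}.png',bot.capture(n)[:,:,::-1])
for t in ('turn_grip','level_mid','level_ball'):
    for n in C:
        for q in bot.outline_of(t,n)[:1]:
            print(t,n,round(q['p'],2),np.array(q['pixel']),int(q['mask'].sum()),onz(C[n],q['pixel'],108))
E
python3 c.py 2
```

```text
time: 1.7
tool_pos: [150.1, -503.1, 226.7]
tcp_rot: [3.142, 0.0, 1.021]
contact_force: [0.6, -0.2, -1.6]
grip_width: 91.7
finger_force: 0.0
time: 2.9
tool_pos: [508.9, -130.5, 214.8]
tcp_rot: [3.141, 0.0, 1.015]
contact_force: [0.3, -0.6, -0.2]
grip_width: 91.7
finger_force: 0.0
time: 3.1
tool_pos: [508.0, -131.2, 214.4]
tcp_rot: [-3.141, 0.0, 1.017]
contact_force: [-0.1, 0.2, -0.6]
grip_width: 92.0
finger_force: 0.0
3.1 [ 508.013 -131.25   214.399] [-3.141  0.     1.017] [-0.399  0.352  1.545 -0.     1.246  0.155] [-0.135  0.183 -0.629] 91.988528565443
turn_grip side 0.64 [259.8 216.4] 473 [ 500.08 -123.87  108.  ]
turn_grip wrist 0.79 [271.4 199.1] 6519 [ 508.103 -124.073  108.   ]
level_mid top 0.71 [265.2 232.7] 514 [505.074   7.412 108.   ]
level_mid side 0.53 [268.8 195.9] 221 [503.294 -19.661 108.   ]
level_mid wrist 0.77 [170.6  52.1] 6166 [505.401  -5.523 108.   ]
level_ball side 0.29 [261.2 218.4] 430 [ 505.137 -132.33   108.   ]
level_ball wrist 0.51 [132.3   5.1] 203 [501.442  28.751 108.   ]
```

View pics/wrist2.png

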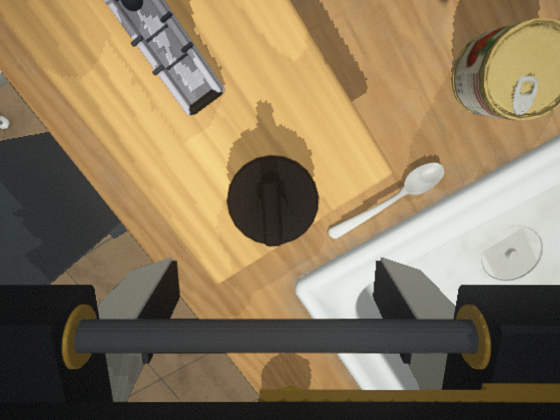

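Wrist view: the wing is vertical in the picture at about (273,205), so the yaw is right. The flange centre is at (273,200), about 2 mm to tool -y. The ball is at (130,3), the hinged end. I'll go down to just above the wing and check again.

```bash
python3 -m jog '[[2,-2.5,20,0,0,0],[0,0,25,0,0,0],[0,0,25,0,0,0],[0,0,10,0,0,0],[0,0,0,0,0,0],[0,0,0,0,0,0]]'
python3 c.py 3
```

```text
time: 4.3
tool_pos: [507.3, -129.3, 135.5]
tcp_rot: [3.14, -0.0, 1.015]
contact_force: [0.3, -0.5, -0.3]
grip_width: 92.0
finger_force: 0.0
4.3 [ 507.275 -129.267  135.524] [ 3.14  -0.     1.015] [-0.396  0.431  1.661 -0.     1.049  0.16 ] [ 0.33  -0.453 -0.269] 91.98713141225423
turn_grip top 0.73 [349.  185.5] 62 [ 620.032 -191.429  108.   ]
turn_grip side 0.93 [260.9 215.8] 455 [ 502.15  -120.707  108.   ]
turn_grip wrist 0.85 [274.8 246.7] 12163 [ 508.753 -125.538  108.   ]
level_mid top 0.66 [266.6 231.3] 509 [508.418   4.148 108.   ]
level_mid side 0.7 [270.4 200.1] 154 [511.243 -40.895 108.   ]
level_mid wrist 0.72 [140.8  55.5] 9645 [507.007 -12.842 108.   ]
```

View pics/wrist3.png

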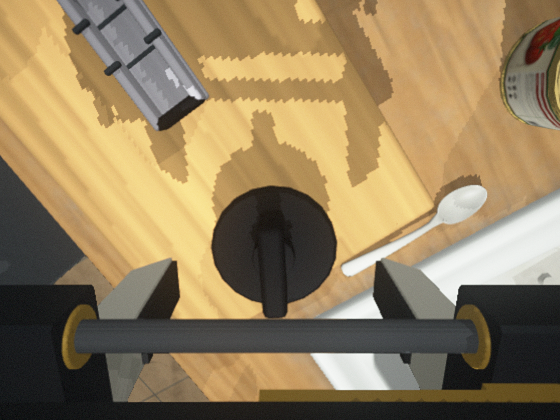

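```bash
python3 - <<'E'
from h import *
np.set_printoptions(precision=4,suppress=True)
C=cam('wrist');print(np.array(bot.camera_model('wrist')['T_tool_cam']))
o=bot.get_obs()
T=R.from_euler('xyz',o['tcp_rot']).as_matrix()
q=bot.capture('wrist');m=bot.outline_of('turn','wrist')[0]['mask'].astype('uint8')
c=max(cv2.findContours(m,0,2)[0],key=cv2.contourArea)[:,0]
c=c[c[:,1]<285]
# fit circle of radius 34 in horizontal plane: unknown x,y,z
from scipy.optimize import least_squares
P=[ray(C,p.astype(float)) for p in c]
def f(v,r=34): return [np.hypot(*( (p+d*(v[2]-p[2])/d[2])[:2]-v[:2]))-r for p,d in P]
s=least_squares(f,[508,-128,97],loss='soft_l1');print(s.x,s.cost,len(P),T.T@(s.x-o['tool_pos']))
for z in (93,95,97,99,101):
    s=least_squares(lambda v:f([v[0],v[1],z],v[2]),[508,-128,34],loss='soft_l1');print(z,s.x,s.cost, (T.T@(np.r_[s.x[:2],z]-o['tool_pos'])))
Ct=cam('top')
for z in (93,95,97,99,101): print(z,onz(Ct,(235+612/7,205+188/7),z))
E
```

```text
[[  -0.0009   -0.9506   -0.3104   84.1145]
 [   1.       -0.0009    0.       -0.4105]
 [  -0.0003   -0.3104    0.9506 -157.5472]
 [   0.        0.        0.        1.    ]]
[ 507.4946 -126.1245  105.6096] 8.49284324659796 139 [ 2.9031 -0.896  29.1517]
93 [ 504.575  -130.7628   36.2901] 9.59661815498763 [-2.5764 -0.9292 41.7618]
95 [ 505.0384 -130.0264   35.9259] 9.417649334394959 [-1.7065 -0.924  39.7617]
97 [ 505.5018 -129.29     35.5618] 9.240056988552995 [-0.8366 -0.9189 37.7616]
99 [ 505.9652 -128.5535   35.1977] 9.063850343573899 [ 0.0333 -0.9138 35.7615]
101 [ 506.4286 -127.8171   34.8335] 8.889038662656223 [ 0.9032 -0.9086 33.7615]
93 [ 508.9901 -129.6185   93.    ]
95 [ 508.9285 -129.4096   95.    ]
97 [ 508.8669 -129.2007   97.    ]
99 [ 508.8053 -128.9919   99.    ]
101 [ 508.7437 -128.783   101.    ]
```

The axis is at about (507, -128.5) and the flange face at z≈99±3. The offset from the tool is about (0.5,-0.9). I'll descend to just above the face and close.

```bash
python3 -m jog '[[0.5,-0.9,15,0,0,0],[0,0,10,0,0,0],[0,0,4,0,0,0],[0,0,0,0,0,0]]'
python3 -m jog '[[0,0,0,0,0,0],[0,0,0,0,0,0],[0,0,0,0,0,0],[0,0,0,0,0,0],[0,0,0,0,0,0],[0,0,0,0,0,0],[0,0,0,0,0,0],[0,0,0,0,0,0]]' 0
```

```text
time: 5.4
tool_pos: [505.9, -128.0, 105.1]
tcp_rot: [-3.14, 0.0, 1.015]
contact_force: [0.5, 0.5, 0.2]
grip_width: 91.4
finger_force: 0.0
time: 6.2
tool_pos: [506.8, -128.4, 106.0]
tcp_rot: [3.14, -0.0, 1.015]
contact_force: [2.7, -1.6, 1.5]
grip_width: 65.9
finger_force: 30.0
```

The opening stopped at 66 mm, so the tips have hit the flange rim and the face is higher than I estimated. I'll open, raise and close again.

```bash
python3 -m jog '[[0,0,0,0,0,0],[0,0,0,0,0,0],[0,0,0,0,0,0],[0,0,-5,0,0,0],[0,0,-4,0,0,0],[0,0,0,0,0,0]]' 100
python3 -m jog '[[0,0,0,0,0,0],[0,0,0,0,0,0],[0,0,0,0,0,0],[0,0,0,0,0,0],[0,0,0,0,0,0],[0,0,0,0,0,0],[0,0,0,0,0,0],[0,0,0,0,0,0],[0,0,0,0,0,0],[0,0,0,0,0,0],[0,0,0,0,0,0],[0,0,0,0,0,0]]' 0
```

```text
time: 6.8
tool_pos: [506.6, -128.2, 115.5]
tcp_rot: [3.14, -0.0, 1.015]
contact_force: [0.2, -0.4, -0.1]
grip_width: 92.1
finger_force: 0.0
time: 8.0
tool_pos: [506.5, -128.3, 114.8]
tcp_rot: [3.141, -0.0, 1.015]
contact_force: [0.9, -1.2, -0.2]
grip_width: 20.7
finger_force: 30.0
```

```bash
python3 -m jog '[[0,0,0,0,0,0],[0,0,0,0,0,0]]'; python3 c.py 4
```

```text
time: 8.2
tool_pos: [506.5, -128.3, 114.8]
tcp_rot: [3.141, 0.0, 1.015]
contact_force: [2.1, -1.5, -0.8]
grip_width: 20.6
finger_force: 30.0
8.2 [ 506.501 -128.322  114.821] [3.141 0.    1.015] [-0.395  0.455  1.687 -0.     0.998  0.161] [ 2.077 -1.472 -0.787] 20.64906213662708
turn_grip side 0.86 [259.9 218.3] 378 [ 501.998 -132.392  108.   ]
turn_grip wrist 0.63 [276.8 245.3] 9883 [ 513.747 -116.605  108.   ]
level_mid top 0.91 [265.5 231.7] 531 [507.444   6.734 108.   ]
level_mid side 0.68 [276.9 215.8] 3550 [ 540.054 -114.392  108.   ]
level_mid wrist 0.88 [132.3  58.8] 11343 [507.308 -16.031 108.   ]
level_ball top 0.43 [243.4 232.7] 8965 [504.486  58.891 108.   ]
level_ball side 0.61 [350.  258.4] 1090 [ 719.208 -259.943  108.   ]
```

View pics/wrist4.png

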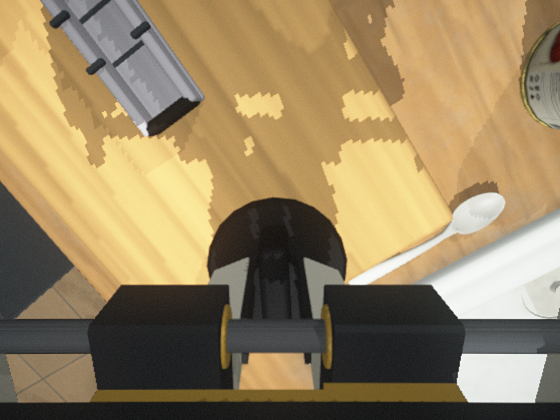

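```bash
python3 - <<'E'
import cv2,numpy as np
a=cv2.imread('pics/wrist4.png')[190:390,195:360]; b=cv2.imread('pics/wrist3.png')[180:325,200:350]
f=lambda x,s:cv2.resize((255*(x/255.)**.45).astype('uint8'),s,interpolation=cv2.INTER_CUBIC)
cv2.imwrite('pics/c5.png',np.hstack([f(a,(480,582)),f(b,(310,582))]))
E
```

```text
(no output)
```

View pics/c5.png

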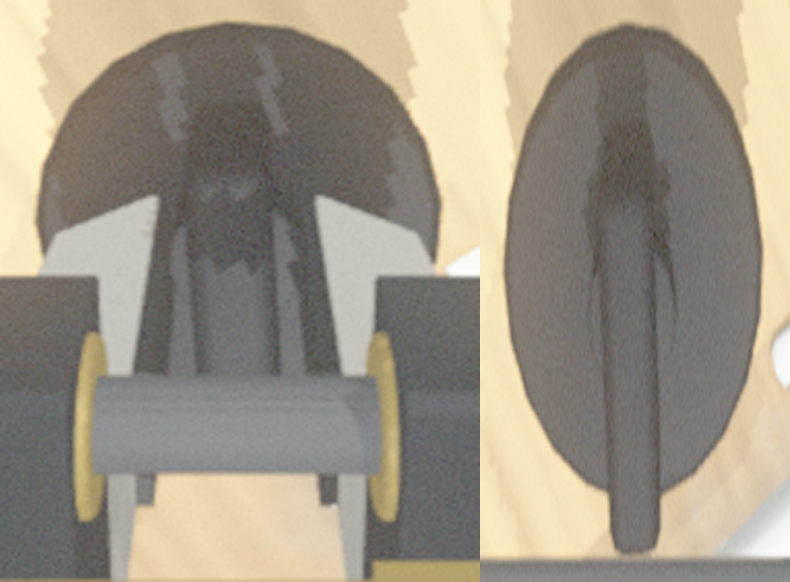

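The gap between pads and wing, and the 20.6 mm width, suggest the tips are on a roughly 20 mm hub at the wing's base. I'll regrip slightly higher.

```bash
python3 -m jog '[[0,0,0,0,0,0],[0,0,-4,0,0,0],[0,0,-4,0,0,0],[0,0,0,0,0,0]]' 40
python3 -m jog '[[0,0,0,0,0,0],[0,0,0,0,0,0],[0,0,0,0,0,0],[0,0,0,0,0,0],[0,0,0,0,0,0],[0,0,0,0,0,0],[0,0,0,0,0,0]]' 0
```

```text
time: 9.2
tool_pos: [506.2, -128.0, 123.3]
tcp_rot: [3.141, -0.0, 1.015]
contact_force: [-0.0, -0.7, -0.9]
grip_width: 36.7
finger_force: 0.0
time: 9.9
tool_pos: [506.5, -128.3, 122.7]
tcp_rot: [3.141, 0.0, 1.015]
contact_force: [2.8, -0.2, -0.9]
grip_width: 11.7
finger_force: 29.6
```

It's now gripping the wing at 11.7 mm. Next is pressing down.

```bash
python3 -m jog '[[0,0,2,0,0,0],[0,0,2,0,0,0],[0,0,2,0,0,0],[0,0,2,0,0,0],[0,0,0,0,0,0]]'; python3 -m jog '[[0,0,1.5,0,0,0],[0,0,1.5,0,0,0],[0,0,0,0,0,0]]'
```

```text
time: 10.4
tool_pos: [506.6, -129.2, 115.5]
tcp_rot: [3.139, 0.001, 1.015]
contact_force: [-0.8, -3.8, 7.4]
grip_width: 12.0
finger_force: 29.8
time: 10.7
tool_pos: [506.6, -129.5, 112.7]
tcp_rot: [3.139, 0.001, 1.015]
contact_force: [-1.1, -5.1, 9.1]
grip_width: 11.6
finger_force: 29.9
```

```bash
python3 -m jog '[[0,0,1.5,0,0,0],[0,0,1.5,0,0,0],[0,0,0,0,0,0]]'; python3 -m jog '[[0,0,1,0,0,0],[0,0,1,0,0,0],[0,0,0,0,0,0]]'
```

```text
time: 11.0
tool_pos: [506.7, -129.9, 109.9]
tcp_rot: [3.138, 0.002, 1.015]
contact_force: [-1.3, -7.2, 9.6]
grip_width: 11.5
finger_force: 30.0
time: 11.3
tool_pos: [506.7, -130.0, 108.2]
tcp_rot: [3.138, 0.002, 1.015]
contact_force: [-1.8, -7.8, 11.0]
grip_width: 11.5
finger_force: 30.0
```

```bash
python3 -m jog '[[-0.8,0.5,1,0,0,0],[-0.4,0.3,1,0,0,0],[0,0,0,0,0,0]]'; python3 -m jog '[[-0.4,0.3,1,0,0,0],[0,0,1,0,0,0],[0,0,0,0,0,0]]'
```

```text
time: 11.6
tool_pos: [506.8, -130.3, 107.9]
tcp_rot: [3.138, 0.0, 1.015]
contact_force: [-6.9, -1.8, 25.8]
grip_width: 11.8
finger_force: 31.1
time: 11.9
tool_pos: [506.9, -130.4, 107.7]
tcp_rot: [3.137, -0.0, 1.015]
contact_force: [-12.9, 1.9, 41.0]
grip_width: 11.9
finger_force: 32.7
```

```bash
python3 -m jog '[[0,-0.3,-1.3,0,0,0],[0,0,0,0,0,0],[0,0,0,0,0,0]]'; python3 c.py 6
```

```text
time: 12.2
tool_pos: [506.8, -130.4, 107.8]
tcp_rot: [3.137, -0.0, 1.015]
contact_force: [-7.4, 1.8, 31.2]
grip_width: 11.6
finger_force: 32.2
12.2 [ 506.794 -130.386  107.839] [ 3.137 -0.     1.015] [-0.398  0.464  1.696 -0.     0.977  0.158] [-7.395  1.81  31.228] 11.638003176947263
turn_grip side 0.63 [261.4 221.9] 355 [ 508.598 -147.723  108.   ]
turn_grip wrist 0.72 [132.2  52.2] 11002 [510.911 -18.005 108.   ]
level_mid top 0.95 [265.3 232.7] 515 [505.077   7.176 108.   ]
level_mid wrist 0.79 [131.2  57.9] 10988 [509.298 -19.398 108.   ]
level_ball top 0.19 [267.  233.1] 490 [504.177   3.148 108.   ]
level_ball wrist 0.66 [137.3  68.1] 861 [508.987 -23.539 108.   ]
```

View pics/wrist6.png

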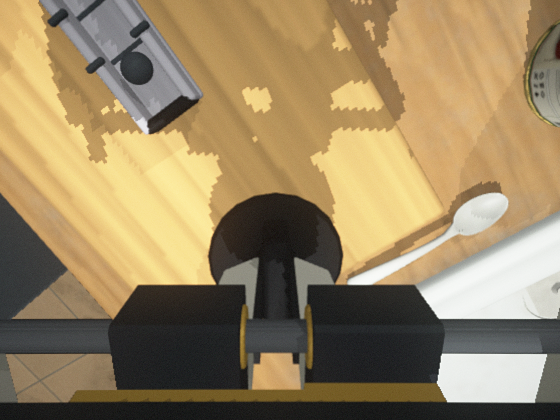

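The ball is at (137,67), about 20 mm to the foot side of the middle, so it needs roughly 1 rad clockwise. I'll ease the press slightly and then turn.

```bash
python3 -m jog '[[0,-0.2,-0.6,0,0,0],[0,0,0,0,0,0.05],[0,0,0,0,0,0.08],[0,0,0,0,0,0.08],[0,0,0,0,0,0.05]]'
```

```text
time: 13.3
tool_pos: [506.1, -129.8, 107.8]
tcp_rot: [3.139, -0.001, 0.752]
contact_force: [-8.6, 2.3, 28.0]
grip_width: 11.4
finger_force: 32.0
```

```bash
python3 -m jog '[[-0.5,-0.5,-0.4,0,0,0.08],[0,0,0,0,0,0.08],[0,0,0,0,0,0.08],[0,0,0,0,0,0.05],[0,0,0,0,0,0]]'
```

```text
time: 13.8
tool_pos: [505.5, -128.9, 107.9]
tcp_rot: [3.141, -0.002, 0.463]
contact_force: [-5.4, 6.5, 25.1]
grip_width: 11.5
finger_force: 31.9
```

```bash
python3 -m jog '[[-0.3,-0.8,0,0,0,0.08],[0,0,-0.2,0,0,0.08],[0,0,0,0,0,0.06],[0,0,0,0,0,0],[0,0,0,0,0,0],[0,0,0,0,0,0],[0,0,0,0,0,0],[0,0,0,0,0,0],[0,0,0,0,0,0],[0,0,0,0,0,0],[0,0,0,0,0,0],[0,0,0,0,0,0]]'
cat > d.py <<'E'
from h import *
import sys
np.set_printoptions(precision=2,suppress=True)
ims=[]
for n in ('wrist','top'):
    im=bot.capture(n);ims.append(im[:,:,::-1].copy())
    for t in ('level_mid','level_ball'):
        for q in bot.outline_of(t,n)[:1]: print(t,n,round(q['p'],2),np.array(q['pixel']),int(q['mask'].sum()))
cv2.imwrite(f'pics/w{sys.argv[1]}.png',ims[0]);cv2.imwrite(f'pics/t{sys.argv[1]}.png',ims[1])
a=cv2.resize(ims[0],(480,360));b=cv2.resize(ims[1][215:250,240:295],None,fx=5.8,fy=5.8,interpolation=cv2.INTER_CUBIC)
k=np.zeros((360,800,3),'uint8');k[:,:480]=a;k[:b.shape[0],480:480+b.shape[1]]=b;cv2.imwrite(f'pics/k{sys.argv[1]}.png',k)
E
python3 d.py 7
```

```text
time: 15.0
tool_pos: [505.2, -128.1, 107.9]
tcp_rot: [-3.141, -0.003, 0.244]
contact_force: [-4.2, 6.5, 23.3]
grip_width: 11.9
finger_force: 31.9
level_mid wrist 0.86 [ 57.9 213.1] 8168
level_ball wrist 0.75 [ 24.6 209.7] 684
level_mid top 0.56 [263.9 233.4] 470
```

View pics/k7.png

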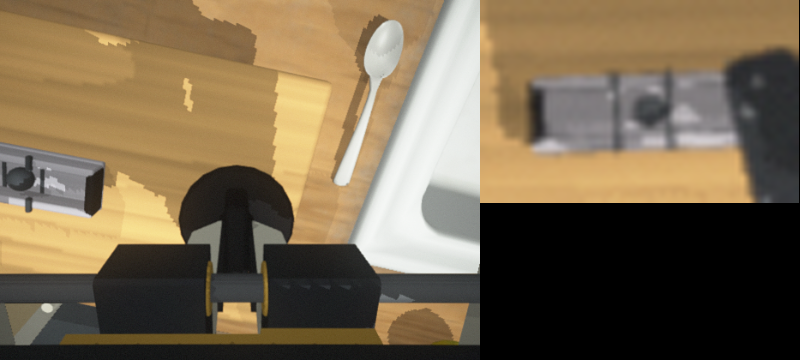

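From the top, the marks are at columns 617 and 669 and the ball at 651 in the enlarged view, so about 3 mm remains to the foot side and the ball is still settling. I'll turn a little more, then measure it from averaged top pictures.

```bash
python3 -m jog '[[-0.1,-0.7,0,0,0,0.06],[0,0,0,0,0,0.06],[0,0,0,0,0,0],[0,0,0,0,0,0],[0,0,0,0,0,0],[0,0,0,0,0,0],[0,0,0,0,0,0],[0,0,0,0,0,0],[0,0,0,0,0,0],[0,0,0,0,0,0],[0,0,0,0,0,0],[0,0,0,0,0,0]]'
python3 -m jog '[[0,0,0,0,0,0],[0,0,0,0,0,0],[0,0,0,0,0,0],[0,0,0,0,0,0],[0,0,0,0,0,0]]'
cat > e.py <<'E'
from h import *
import sys
np.set_printoptions(precision=1,suppress=True,linewidth=200)
A=np.mean([bot.capture('top').astype(float) for _ in range(6)],0);np.save('pics/avg.npy',A)
w=bot.capture('wrist')[:,:,::-1]
g=A.mean(2)
print(g[224:246,248:284].astype(int))
S=8;z=cv2.resize(A[222:248,243:289,::-1].astype('uint8'),None,fx=10,fy=10,interpolation=cv2.INTER_CUBIC)
k=np.zeros((360,800,3),'uint8');k[:260,:460]=z;k[:,460:]=cv2.resize(w[130:330,:190],(340,360));cv2.imwrite(f'pics/k{sys.argv[1]}.png',k)
E
python3 e.py 8
```

```text
time: 16.5
tool_pos: [505.1, -127.7, 107.9]
tcp_rot: [-3.141, -0.003, 0.124]
contact_force: [-3.7, 5.4, 22.9]
grip_width: 11.8
finger_force: 31.9
time: 17.0
tool_pos: [505.1, -127.7, 107.9]
tcp_rot: [-3.141, -0.003, 0.124]
contact_force: [-3.1, 6.1, 22.5]
grip_width: 11.5
finger_force: 31.9
[[116 120 121 121 120 120 119 118 118 118 118 118 117 117 117 116 115 115 115 114 113 113 114 113 112 113 113 112 112 112 112 112 113 109  84  56]
 [116 117 117 117 117 117 116 116 115 116 115 115 116 115 115 114 115 114 114 114 114 114 115 114 113 114 114 115 114 114 115 114 115 113  94  61]
 [119 118 118 118 117 118 118 117 117 118 118 118 118 116 116 115 116 117 118 116 116 115 115 114 104 114 117 117 118 118 119 119 119 118 102  64]
 [119 120 121 121 121 121 122 123 124 123 123 123 122 112  99  96 111 120 121 115 115 115 108 105  90 119 126 126 124 123 127 129 129 129 122  73]
 [109 120 126 126 127 127 135 139 142 140 136 135 138 133 104  90 127 140 142 148 176 178 147 118 105 159 180 180 157 140 138 138 141 142 136  80]
 [ 95 125 134 139 141 141 142 144 144 144 143 142 142 138 106  91 137 166
[... 1726 characters left out ...]
52 149 148 148 157 160 160 142 154 161 162 162 159 159 159 158 153 153 156 157 161 160 160 160 159 160 160 156]
 [159 159 159 159 158 156 159 158 157 157 158 157 160 161 161 159 161 162 163 163 163 163 163 163 163 163 164 164 165 165 164 164 165 165 165 161]
 [162 162 163 163 163 164 164 164 163 164 164 164 164 164 164 165 165 166 166 166 166 166 167 166 167 168 168 168 167 168 168 168 168 168 168 166]
 [165 166 166 166 166 166 167 167 167 166 167 167 167 167 167 168 168 168 168 168 169 169 169 169 169 169 169 169 168 169 170 170 169 171 171 170]
 [167 167 168 168 168 168 169 169 169 170 170 170 170 170 171 171 171 171 171 171 172 172 172 172 172 173 172 172 173 173 173 172 172 172 172 172]]
```

View pics/k8.png

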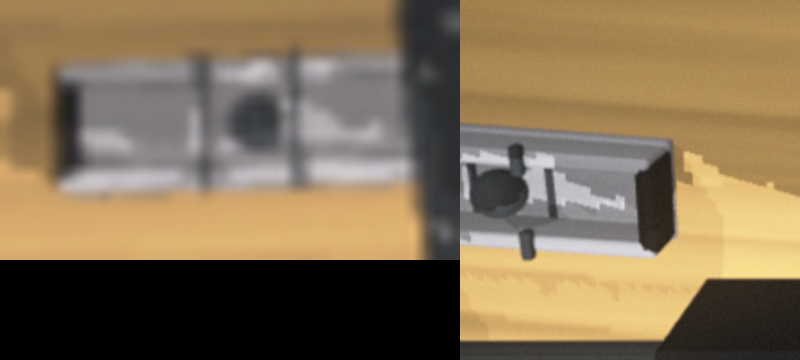

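The ball is now about 0.5 px (1.2 mm) to the foot side of the midpoint: marks at 263.1 and 272.0, ball at 268.05. One small correction, then settle.

```bash
python3 -m jog '[[0,-0.4,0,0,0,0.03],[0,0,0,0,0,0.03],[0,0,0,0,0,0],[0,0,0,0,0,0],[0,0,0,0,0,0],[0,0,0,0,0,0],[0,0,0,0,0,0],[0,0,0,0,0,0],[0,0,0,0,0,0],[0,0,0,0,0,0],[0,0,0,0,0,0],[0,0,0,0,0,0]]'
python3 -m jog '[[0,0,0,0,0,0],[0,0,0,0,0,0],[0,0,0,0,0,0],[0,0,0,0,0,0],[0,0,0,0,0,0],[0,0,0,0,0,0],[0,0,0,0,0,0]]'
python3 e.py 9 | sed -n 7,14p
```

```text
time: 18.55
tool_pos: [505.0, -127.4, 107.9]
tcp_rot: [-3.142, -0.003, 0.065]
contact_force: [-3.2, 5.8, 23.1]
grip_width: 11.8
finger_force: 31.8
time: 19.25
tool_pos: [505.0, -127.4, 107.9]
tcp_rot: [-3.142, -0.003, 0.065]
contact_force: [-3.7, 6.1, 22.6]
grip_width: 11.4
finger_force: 31.8
 [ 78  73  81 111 120 121 121 122 122 117 116 115 118 116  99  89 126 131 137 143 142 134 133 126  92 117 126 127 126 124 124 124 124 126 122  91]
 [ 74  45  52 111 124 125 124 125 124 123 123 122 124 127 119  94 117 121 101  97  99 131 159 162 112 125 131 128 127 126 127 127 127 128 125  94]
 [ 71  40  52 119 132 128 127 126 127 126 126 126 131 157 132  96 117 108  77  69  69  85 123 161 120 157 165 140 129 126 126 126 126 126 123  91]
 [ 66  42  65 151 165 141 128 126 126 126 125 125 131 162 138  92 113  91  72  74  77  69  93 156 129 164 174 166 140 132 132 131 131 127 123  92]
 [ 67  44  68 158 173 166 141 131 127 125 125 125 130 165 163 105 113  88  73  78  88  84  95 156 131 165 175 175 170 169 169 170 167 138 126 105]
 [ 76  48  70 159 176 176 171 168 144 134 129 127 137 170 178 119 118 106  81  76  81  87 107 155 130 163 174 176 175 174 176 183 175 148 132 113]
 [ 80  50  70 156 173 176 176 183 181 176 149 143 165 182 181 123 134 163 126  89  86 112 123 131 104 130 146 148 142 142 147 150 147 140 135 114]
 [ 81  50  54 109 133 137 139 149 151 151 142 140 147 150 146 107 133 147 139 125 124 129 131 129 100 116 142 148 148 145 146 136 132 132 131 113]
```

The ball is now within about 0.3 mm of the midpoint, with a steady 22.6 N press and the grip holding. I'm handing in.

```bash
python3 -c "
from plant import bot
print(bot.close_job())"
```

```text
the job is handed in; nothing more can be done
None
```

I handed the job in at about 20 s, with the thumb-turn still gripped and pressed onto its pad at about 23 N and the ball about 0.3 mm from the midpoint; the press briefly peaked at 41 N while seating the foot.

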